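# Fit the stop board and feed a carton down the roller lane

### The arm

A 6-joint arm with a two-finger parallel gripper is mounted at the origin on the work surface; the furniture and walls round the work are solid. World frame = base frame: x ahead of the robot, y to its left, z up, the work surface at z = 0. Lengths are in mm, angles in rad, forces in N, time in s.
With the tool pointing down it reaches from about 350 to 800 mm from the base axis. Payload 7.3 kg.
Tool frame: the origin (TCP) lies midway between the tips of the shut fingers; the grasp point (between the pads) lies 19 mm behind it; z points along the fingers, y is the direction in which the jaws open and shut (so a half turn about z gives the same grasp; the last joint's range is limited). The gripper opens to 85 mm and grips with 20 to 120 N. Pads are 22 mm wide; open, the fingers measure 114 mm over their backs; the gripper's body (76 mm by 85 mm) begins 54 mm behind the grasp point. The pads swing forward as they close: fully open they stand 13 mm farther back than shut.
Start: joints at [1.197, 0.342, 1.524, -0, 1.275, -0.146], TCP at [118.547, 511.46, 231.322] pointing down, gripper open.
Joint ranges: [-2.53, 2.53], [-0.77, 2.02], [0.04, 2.7], [-1, 4.14], [0.28, 2.66], [-3.11, 3.11]. Speed limits (rad/s): [2.57, 2.57, 3.14, 3.14, 3.14, 3.14].

### API

Orientations are given as [roll, pitch, yaw] about the fixed x, y, z axes, in that order (R = Rz(yaw) Ry(pitch) Rx(roll)).
In Python, from bench import env, grab_frame, models gives the robot as it stands. The module is installed in compiled form; this text tells all that it offers.
- The arm moves only by the tool carry_out, never from a script. Its argument "rows" is text: rows parted by semicolons, each of 7 numbers parted by spaces: the finger opening in mm, from 0 to 85.4, then the shift along the tool's x, y, z in mm, then the turn, a rotation vector about the tool's x, y, z in degrees. A call has exactly 5 rows; each row shifts and turns the commanded pose from where the row before left it, along the tool's axes as they then stand; what a row does not reach is not made up. A row lasts 1/10 s, in which the tool goes at most 50 mm and 8.59 degrees, less where a joint would pass 70% of its speed; a pose out of reach is approached as far as the arm can. A call is refused whole if a number of a shift passes 50 or a number of a turn 8.59, either way. A call with a gripper value outside its range is refused whole. The fingers move at their own pace and stop on an object; the grip force is fixed at half the most. Time passes only in rows, so rows that do not move let the fingers close, or fill a call up. It gives the time, the measured TCP pose, the force and the opening at its end, in the units of the state.
- env.state(): the state, without advancing time (a new reading comes with each control period).
- grab_frame(name): name is "side" or "top" or "wrist"; returns a dict with "frame" (480x640x3 uint8, red, green, blue), "z_map" (480x640 float32, mm along the optical axis (not along the pixel's ray), 0 where there is no reading), "fx", "fy", "cx", "cy" (pixels), "R" (3x3) and "t" (3): a world point X has camera coordinates R X + t. Camera axes: x right, y down, z forward; pixel columns grow to the right and rows downward; lengths in mm; the calibration is good to about 2 mm. The wrist camera is an equidistant fisheye: a pixel r from the principal point sees the ray r / f radians off the axis. A picture is of the moment at which its call begins.
- env.finish_job(): hands the job in, once; it reports no verdict.
Trained networks look in a picture, given as the dict that the camera call returned (one of the last four; its "shot" number tells which), for a name from the list of things; names that differ only in an ending like _2 or _b are one class to them, and where a whole thing is asked for, a point or a joint stands for the part that bears it (a point fixed in the world has none). Each returns a list of dicts, best first, with "confidence" (0 to 1); they miss things now and then, are a little off and sometimes report something else, mostly with a low value. They report only what shows in the picture. A call takes as long as a camera call. They do not tell look-alikes from the thing itself.
- models.cut_out(picture, label): "mask" (480x640 bool, what is visible of it) and "rect" ([centre column, centre row, width, height] in pixels, round what is visible of it).
The state is a dict: "clock": time; "joint_pos": joint angles; "qvel": joint speeds; "joint_torque": joint torques, N m; "ee_pos": TCP position; "eef_rot": TCP orientation; "ft_force": force on the tool from outside, world axes, zero at the start; "wrist_torque": the same for the moment, N m; "opening": finger opening in mm.
Only numpy, scipy, OpenCV 4.12 (cv2) and the standard library are available. Lean on these libraries where they do the work, as an engineer would, in place of code of your own. Each camera call takes 0.05 s, during which the arm holds its last target.

### The job

Get the kiln feed ramp ready: take the red stop board out of its rest and stand it all the way down in the slot across the low end of the roller lane. Then lay the cardboard carton flat on the rollers at the high, green-marked end, lengthwise and tilted to match the slope (do not drop it on), and let it go there so that it runs down by itself and comes to rest against the board. Leave the wooden stamp and the two glaze tiles where they are.

Things in the scene. Friction and masses are not known exactly. Their poses are not given: they have to be found in the camera images.
- deck: Roller lane of a fixed wooden ramp (96 x 235 mm, 145 mm high). Origin on the plane of the roller tops, mid-width, at the slot's uphill wall, 57 mm above the table. y: uphill along the lane (rises at 25 degrees), z: out square to the rollers, x: across. 12 grey rollers (12 mm thick) at y = 17 to 182 mm. Side cheeks: inner faces at x = +-28 mm, 8 mm thick, 6 mm above the roller tops.
- slot (a point): Middle of the slot's mouth, level with the roller tops; axes as the lane's. The slot lies across the low end: 56 mm long across the lane (cheek to cheek), 13.5 mm wide along y, square to the rollers, floor 32 mm below this point along -z. Its downhill wall rises to 10 mm above this point, the uphill wall ends 5 mm below it, both with sloping lead-ins.
- load (a point): Point on the roller tops, mid-width, at the green-marked high end (145 mm uphill of the lane's origin; green edges from 135 to 185 mm); axes as the lane's. The free-turning rollers are lightly braked: a carton let go here rolls down at 0.1 to 0.2 m/s.
- board_c (a point): Centre (half-way up) of the loose stop board: 50 mm wide (x), 10 mm thick (y), 85 mm tall (z), 60 g, red with a pale wood band. Starts upright in a fixed wooden rest block (80 x 46 x 30 mm high) that holds its lowest 22 mm. Either face may look uphill. Fully down in the lane's slot it stands square to the rollers, centre about 10 mm and top 53 mm above the roller tops.
- carton_c (a point): Centre (half-way up) of the loose carton: rigid cardboard box 44 mm wide (x), 62 mm long (y), 56 mm high (z), about 150 g, with a blue band and pale tape; starts flat on the table. Its length goes along the lane, either end first. On the rollers its centre is 28 mm above their tops.
- carton: The same carton; origin at the centre of its underside.
- board: The same stop board; origin at the centre of its foot.
- stamp: Bystander: wooden pattern stamp, square 34 mm block with a turned knob on top, 54 mm high; origin on its axis, 4 mm below the table top.
- tile_red: Bystander: all-red glaze test tile lying flat, 34 x 50 mm, 8 mm high; origin at the centre of its underside.
- tile: Bystander: blue-topped glaze test tile lying flat, 34 x 50 mm, 9 mm high; origin at the centre of its underside.
Things that resemble listed ones, but are neither listed nor needed, are in the scene too. What is shaped like the carton but purple is not meant.

How it is judged (in metres and radians):
On the way, in this order (a step that is already met when the one before it is completed fails the run):
1. the stop board stands fully down in the slot and is let go (z of board_c in the frame of deck between 0.004 and 0.0145 m and y of board_c in the frame of deck between -0.016 and 0.002 m and x of board_c in the frame of deck between -0.01 and 0.01 m and angle between the z axis of board_c and the z axis of deck, either way round below 0.2 rad and angle between the y axis of board_c and the y axis of deck, either way round below 0.2 rad and contact force between the fingers and board below 0.05 N), for 0.2 s.
2. the carton lies flat on the rollers in the upper half of the lane, let go (x of carton_c in the frame of deck between -0.012 and 0.012 m and z of carton_c in the frame of deck between 0.02 and 0.034 m and angle between the z axis of carton_c and the z axis of deck, either way round below 0.15 rad and angle between the y axis of carton_c and the y axis of deck, either way round below 0.25 rad and contact force between the fingers and carton below 0.05 N and y of carton_c in the frame of deck above 0.095 m and contact force between deck and carton above 0.05 N), for 0.06 s.
At the end, for the whole second after the job is handed in: The board stands in the low-end slot, foot within 3 mm of its floor, within 11 degrees of square to the rollers; the carton lies flat on the rollers (9 degrees), lengthwise (14 degrees), against the board (its centre 18 to 39 mm up the lane from the slot's uphill wall); both released and at rest (z of board_c in the frame of deck between 0.004 and 0.0145 m and y of board_c in the frame of deck between -0.016 and 0.002 m and x of board_c in the frame of deck between -0.01 and 0.01 m and angle between the z axis of board_c and the z axis of deck, either way round below 0.2 rad and angle between the y axis of board_c and the y axis of deck, either way round below 0.2 rad and x of carton_c in the frame of deck between -0.012 and 0.012 m and z of carton_c in the frame of deck between 0.02 and 0.034 m and angle between the z axis of carton_c and the z axis of deck, either way round below 0.15 rad and angle between the y axis of carton_c and the y axis of deck, either way round below 0.25 rad and y of carton_c in the frame of deck between 0.018 and 0.039 m and linear speed of each of carton, board below 0.02 m/s); the robot touches nothing.
It fails at once if the carton is let go more than 20 mm above the rollers (contact force between the fingers and carton below 0.05 N and y of carton_c in the frame of deck between -0.03 and 0.24 m and x of carton_c in the frame of deck between -0.06 and 0.06 m and z of carton_c in the frame of deck above 0 m and z of carton_c in the frame of deck above 0.048 m).
It fails at once if the carton is let go over the lane without being tilted to the slope (more than 15 degrees off) (contact force between the fingers and carton below 0.05 N and y of carton_c in the frame of deck between -0.03 and 0.24 m and x of carton_c in the frame of deck between -0.06 and 0.06 m and z of carton_c in the frame of deck above 0 m and angle between the z axis of carton_c and the z axis of deck, either way round above 0.26 rad).
It fails at once if the stamp or a glaze tile is shifted by more than 30 mm (distance of any of stamp, tile_red, tile from where it was at the start of the episode above 0.03 m).
It also fails if it takes over 56 s, if anything falls off the work surface, if the arm or the gripper's body presses on something with over 40 N, if the wrist force passes 120 N, or if a joint passes its speed limit or range.

## Working session

There is one attempt and no reset: what is moved stays moved. The work goes in short steps, Python scripts to look and compute and a tool call to move; the robot and the scene stay as the last step left them, time stands still between calls to the robot, and variables do not carry over. Pictures are saved under pics/ and viewed, and the job is handed in when it is done.

Besides the shell and the picture viewer there is one more tool, called after "Emit:" by a JSON object that holds its "method" and its "body", one argument or row to a line. carry_out: Moves the arm, as the interface text tells. Its arguments: {"type":"object","properties":{"rows":{"type":"string"}},"required":["rows"]}

```bash
mkdir -p pics; python3 - <<'E'
from bench import env, grab_frame, models
import cv2, pickle
print(env.state())
for n in ("side","top"):
    p=grab_frame(n); pickle.dump(p,open(n+".pkl","wb"))
    cv2.imwrite(f"pics/{n}0.png",p["frame"][:,:,::-1])
    print(n,p["fx"],p["fy"],p["cx"],p["cy"],p["R"],p["t"])
E
```

```text
{'clock': 0.0, 'joint_pos': array([ 1.19700049e+00,  3.42711355e-01,  1.52501298e+00,  1.61744169e-05,
        1.27542866e+00, -1.45992801e-01]), 'qvel': array([ 4.99961114e-04,  2.75574894e-04, -1.19502836e-03, -1.01265572e-03,
       -4.48723417e-04,  6.05439206e-05]), 'joint_torque': array([-7.41125655e-05, -4.33680224e+01, -2.46005452e+01,  4.19481512e-05,
        7.91231840e-03,  3.18322827e-05]), 'ee_pos': array([118.38438158, 511.06023517, 230.63328136]), 'eef_rot': array([-3.14005116e+00, -2.42292815e-04,  2.91378471e+00]), 'ft_force': array([ 0.74849501, -0.11589759,  0.01652339]), 'wrist_torque': array([-0.01484588, -0.00224942,  0.01973645]), 'opening': 85.66296695557463}
side 581.2564468435044 581.2564468435044 324.39635836658033 245.66452830826148 [[ 0.90140205 -0.43283864  0.01118251]
 [-0.28030767 -0.60304552 -0.7468358 ]
 [ 0.33000295  0.67006478 -0.66491446]] [-382.20973839  112.99607821 1237.71888351]
top 499.475348559495 499.475348559495 323.3671396783295 247.54967376449054 [[ 0.02099493 -0.99973925 -0.00898036]
 [-0.99520847 -0.02004014 -0.09570006]
 [ 0.09549514  0.01094654 -0.99536971]] [ -97.24650394  393.99290371 1423.68056738]
```

View pics/side0.png

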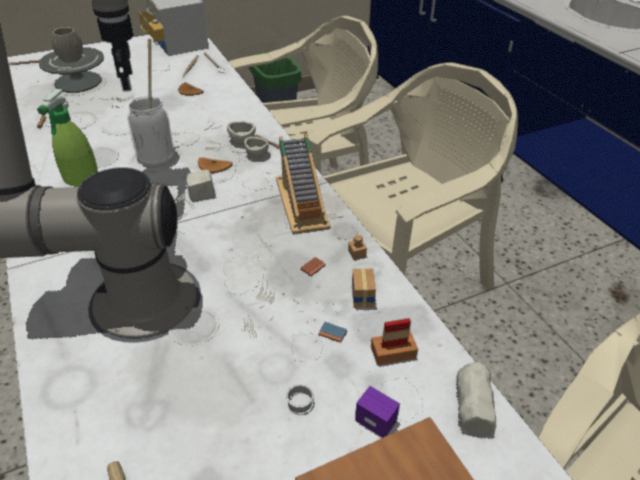

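View pics/top0.png

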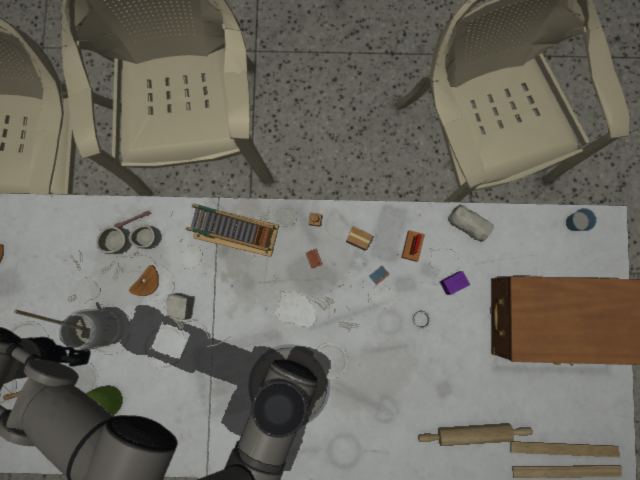

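The side view shows the ramp at about (303,185), its green end up and left at (298,150), the stop board in its rest at (396,335), the carton at (364,287), the purple decoy at (378,410), the stamp at (358,246) and the tiles at (313,266) and (333,331). The top view shows the same layout: ramp (233,230), carton (360,237), board (414,244).

```bash
cat > h.py <<'E'
import numpy as np, cv2, pickle
from scipy.spatial.transform import Rotation as Ro
def cloud(p,fish=False):
    z=p["z_map"]; v,u=np.mgrid[0:480,0:640]
    if fish:
        dx=(u-p["cx"])/p["fx"];dy=(v-p["cy"])/p["fy"];r=np.hypot(dx,dy)+1e-9
        s=np.where(r<1.5,np.tan(np.minimum(r,1.5))/r,np.nan)
        C=np.stack([dx*s*z,dy*s*z,z],-1)
    else: C=np.stack([(u-p["cx"])/p["fx"]*z,(v-p["cy"])/p["fy"]*z,z],-1)
    W=(C-p["t"])@p["R"]
    W[z<=0]=np.nan
    return W
def proj(p,X,fish=False):
    c=np.atleast_2d(X)@p["R"].T+p["t"]
    if fish:
        r=np.hypot(c[:,0],c[:,1]); th=np.arctan2(r,c[:,2]); k=th/np.maximum(r,1e-9)
        return np.c_[p["fx"]*c[:,0]*k+p["cx"],p["fy"]*c[:,1]*k+p["cy"]]
    return np.c_[p["fx"]*c[:,0]/c[:,2]+p["cx"],p["fy"]*c[:,1]/c[:,2]+p["cy"]]
E
python3 - <<'E'
from h import *
from bench import models
for n in ("side","top"):
    p=pickle.load(open(n+".pkl","rb")); W=cloud(p)
    for l in ("deck","board","carton","stamp","tile","tile_red"):
        try:
            for d in models.cut_out(p,l)[:2]:
                m=d["mask"]; Q=W[m]; Q=Q[~np.isnan(Q[:,0])]
                print(n,l,round(d["confidence"],2),np.round(d["rect"]),m.sum(),np.round(np.median(Q,0)),np.round(np.percentile(Q,[3,97],axis=0)).tolist())
        except Exception as e: print(n,l,e)
    k=(230,480,130,480) if n=="side" else (180,480,180,320)
    x0,x1,y0,y1=k; im=p["frame"][y0:y1,x0:x1,::-1]
    s=min(800/im.shape[1],600/im.shape[0]); cv2.imwrite(f"pics/{n}0c.png",cv2.resize(im,None,fx=s,fy=s,interpolation=cv2.INTER_CUBIC))
E
```

```text
side deck 0.9 [302. 176.  43.  91.] 2483 [436. 157.  82.] [[389.0, 69.0, 13.0], [484.0, 254.0, 133.0]]
side board 0.91 [398. 332.  29.  32.] 774 [ 406. -352.   62.] [[381.0, -358.0, 0.0], [460.0, -277.0, 94.0]]
side board 0.18 [315. 268.  20.  14.] 239 [363. -68.   8.] [[341.0, -84.0, 2.0], [386.0, -49.0, 12.0]]
side carton 0.85 [376. 412.  50.  49.] 1508 [ 294. -473.   54.] [[270.0, -499.0, 6.0], [328.0, -439.0, 59.0]]
side carton 0.65 [362. 286.  24.  42.] 848 [ 415. -211.   54.] [[392.0, -227.0, 6.0], [443.0, -164.0, 59.0]]
side stamp 0.67 [356. 249.  18.  26.] 349 [472. -73.  26.] [[459.0, -83.0, 1.0], [491.0, -48.0, 52.0]]
side tile 0.58 [333. 331.  29.  19.] 382 [ 319. -256.    8.] [[297.0, -278.0, 0.0], [342.0, -233.0, 11.0]]
side tile_red 0.69 [313. 267.  25.  15.] 233 [364. -67.   8.] [[341.0, -84.0, 3.0], [387.0, -48.0, 12.0]]
top deck 0.63 [230. 227.  82.  41.] 2184 [442. 173.  86.] [[394.0, 76.0, 10.0], [488.0, 266.0, 137.0]]
top carton 0.82 [358. 237.  24.  21.] 356 [ 421. -189.   57.] [[396.0, -217.0, 33.0], [447.0, -160.0, 63.0]]
top carton 0.58 [455. 283.  28.  22.] 446 [ 301. -456.   56.] [[275.0, -489.0, 6.0], [330.0, -428.0, 63.0]]
top stamp 0.64 [315. 222.  15.  11.] 144 [474. -64.  31.] [[461.0, -78.0, 13.0], [494.0, -46.0, 57.0]]
top tile 0.73 [378. 274.  20.  17.] 206 [ 321. -252.    9.] [[300.0, -274.0, 2.0], [344.0, -231.0, 15.0]]
top tile_red 0.75 [313. 260.  15.  18.] 216 [364. -62.   9.] [[340.0, -80.0, -1.0], [389.0, -42.0, 15.0]]
```

```bash
python3 - <<'E'
from h import *
from bench import grab_frame
p=grab_frame("wrist"); pickle.dump(p,open("w0.pkl","wb")); print(p["fx"],p["cx"],p["cy"],p["R"],p["t"])
cv2.imwrite("pics/w0.png",p["frame"][:,:,::-1])
E
```

```text
371.64829954431775 309.54828634080593 245.16137736494434 [[ 2.25982027e-01  9.74131345e-01 -4.96590929e-04]
 [ 9.28238530e-01 -2.15180986e-01  3.03431005e-01]
 [ 2.95474796e-01 -6.90309084e-02 -9.52853283e-01]] [-525.15331597  -38.10800717  380.1194377 ]
```

View pics/top0c.png

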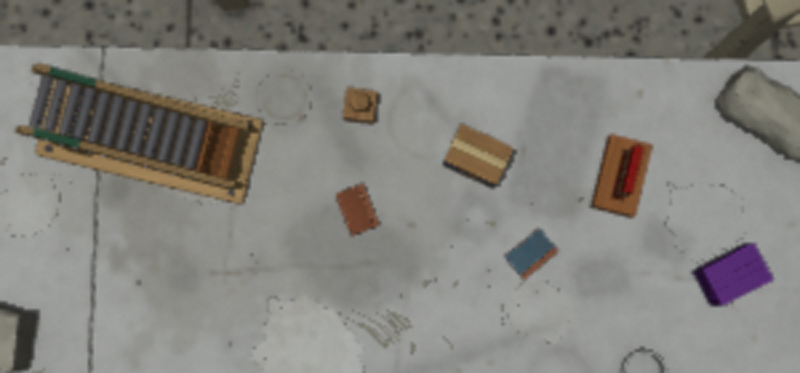

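View pics/w0.png

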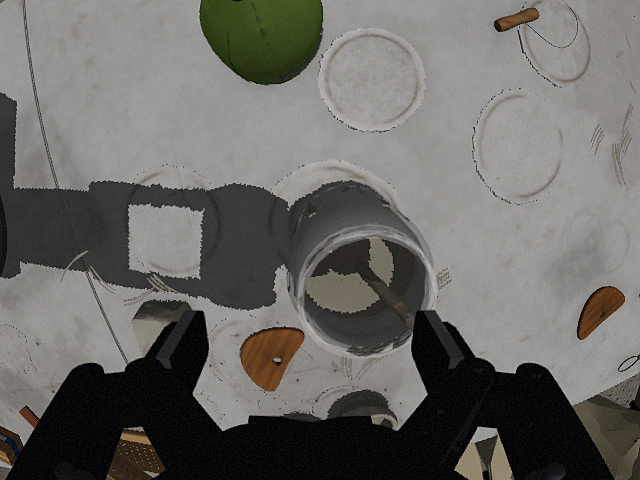

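The start wrist view shows only the jar and table near the base. The ramp is just visible at the lower left corner (10,440), so I need to move.

```bash
cat >> h.py <<'E'
def T(pos,rpy):
    return np.array(pos,float),Ro.from_euler("xyz",rpy)
E
python3 - <<'E'
from h import *
from bench import env
p=pickle.load(open("w0.pkl","rb")); s=env.state()
c=-p["R"].T@p["t"]; pos,R=T(s["ee_pos"],s["eef_rot"])
print("cam in tool",R.inv().apply(c-pos),"\naxis",R.inv().apply(p["R"][2]), R.as_matrix())
for n in ("side","top"):
    q=pickle.load(open(n+".pkl","rb")); W=cloud(q).reshape(-1,3); rgb=q["frame"].reshape(-1,3)
    for name,lo,hi in (("carton top",(380,-235,48),(460,-150,70)),("board top",(370,-380,75),(470,-280,105)),("rest",(360,-390,22),(470,-270,38)),("ramp",(370,50,15),(510,290,160))):
        m=np.all((W>lo)&(W<hi),1); Q=W[m]
        if len(Q)<4: print(n,name,len(Q)); continue
        print(n,name,len(Q),"z",np.round(np.median(Q[:,2]),1),cv2.minAreaRect(Q[:,:2].astype(np.float32)))
E
```

```text
cam in tool [  78.95128072    0.33744246 -142.17639525] 
axis [-3.03421689e-01 -6.17076822e-04  9.52856179e-01] [[-9.74155104e-01  2.25880126e-01  3.60963822e-05]
 [ 2.25880129e-01  9.74155098e-01  1.12451697e-04]
 [-9.76287113e-06  1.17698850e-04 -9.99999993e-01]]
side carton top 502 z 56.1 ((422.26849365234375, -192.00331115722656), (68.02725982666016, 43.98261260986328), 65.62773895263672)
side board top 265 z 89.7 ((404.7754821777344, -349.272705078125), (14.667487144470215, 49.6630744934082), 74.52928161621094)
side rest 670 z 29.8 ((405.52801513671875, -349.6641540527344), (49.285953521728516, 83.561279296875), 74.6330337524414)
side ramp 2601 z 82.5 ((434.91827392578125, 161.9148712158203), (226.74220275878906, 88.848388671875), 77.70669555664062)
top carton top 347 z 57.4 ((423.4579772949219, -189.7523956298828), (62.114906311035156, 44.714290618896484), 66.1681137084961)
top board top 86 z 93.0 ((406.6889953613281, -345.9441223144531), (10.71033000946045, 50.2118034362793), 77.15414428710938)
top rest 329 z 31.0 ((406.966552734375, -346.3033752441406), (47.24110794067383, 80.70696258544922), 76.87984466552734)
top ramp 2177 z 86.2 ((439.4184875488281, 167.2237548828125), (232.34503173828125, 94.92772674560547), 77.8149642944336)
```

Emit:
{"method": "carry_out", "body": {
  "rows": "85 -40 -26 -4 0 0 0; 85 -40 -26 -4 0 0 0; 85 -40 -26 -4 0 0 0; 85 -40 -26 -4 0 0 0; 85 -40 -26 -4 0 0 0"
}}

```text
clock: 1.25
ee_pos: [285.0, 338.2, 251.7]
eef_rot: [3.141, 0.0, 2.914]
ft_force: [0.3, 0.6, -0.5]
opening: 85.2
```

Emit:
{"method": "carry_out", "body": {
  "rows": "85 -40 -26 0 0 0 0; 85 -40 -26 0 0 0 0; 85 -40 -26 0 0 0 0; 85 -40 -26 0 0 0 0; 85 -40 -26 0 0 0 0"
}}

```text
clock: 1.75
ee_pos: [450.6, 166.1, 251.5]
eef_rot: [3.141, 0.001, 2.914]
ft_force: [1.1, 0.8, 0.2]
opening: 85.1
```

```bash
python3 - <<'E'
from h import *
from bench import grab_frame,env
s=env.state(); print(s["clock"],s["ee_pos"],s["eef_rot"],s["joint_pos"])
p=grab_frame("wrist"); p["s"]=s; pickle.dump(p,open("w1.pkl","wb"))
cv2.imwrite("pics/w1.png",p["frame"][:,:,::-1])
E
```

```text
1.75 [450.63753074 166.13338531 251.54035492] [3.14111292e+00 5.07807119e-04 2.91356303e+00] [ 1.93300721e-01  2.43025807e-01  1.60660874e+00  2.39387321e-04
  1.29129852e+00 -1.14953207e+00]
```

View pics/w1.png

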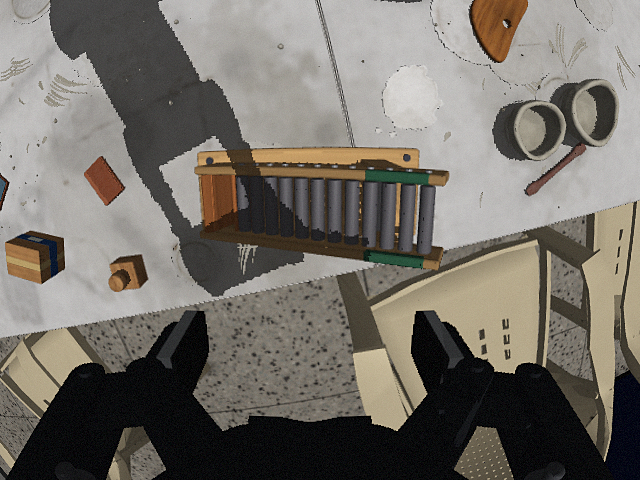

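The wrist view shows the whole ramp: slot end at about (218,200), rollers from (245,205) to (428,220), green marks at (365-445,172-265). The carton is at (35,257), the stamp at (125,272) and the red tile at (104,180).

```bash
cat >> h.py <<'E'
def lane(x,y,yawdeg,z=57.,slope=25.):
    a=np.radians(yawdeg); h=np.array([np.cos(a),np.sin(a),0]); s=np.radians(slope)
    Y=h*np.cos(s)+np.array([0,0,np.sin(s)]); Z=-h*np.sin(s)+np.array([0,0,np.cos(s)]); X=np.cross(Y,Z)
    return np.array([x,y,z],float),np.stack([X,Y,Z],1)
def lanelines():
    L=[]
    for sx in (-28,28,-36,36): L.append(((sx,-15,6),(sx,190,6),(0,255,255)))
    for k in range(12): L.append(((-26,17+15*k,0),(26,17+15*k,0),(255,0,255)))
    for y in (0,-13.5): L.append(((-28,y,-5 if y==0 else 10),(28,y,-5 if y==0 else 10),(0,255,0)))
    for sx in (-28,28):
        for y in (135,185): L.append(((sx,y,6),(sx*1.28,y,6),(255,255,0)))
    return L
def draw(p,o,M,fish,box,s):
    x0,x1,y0,y1=box
    im=cv2.resize(np.ascontiguousarray(p["frame"][y0:y1,x0:x1,::-1]),None,fx=s,fy=s,interpolation=cv2.INTER_CUBIC)
    for a,b,c in lanelines():
        P=np.linspace(a,b,12)@M.T+o
        q=(proj(p,P,fish)-[x0,y0]+.5)*s-.5
        cv2.polylines(im,[np.round(q).astype(int).reshape(-1,1,2)],False,c,1,cv2.LINE_AA)
    return im
E
python3 - <<'E'
from h import *
p=pickle.load(open("w1.pkl","rb")); W=cloud(p,True).reshape(-1,3)
t=pickle.load(open("top.pkl","rb")); Wt=cloud(t).reshape(-1,3)
sd=pickle.load(open("side.pkl","rb")); Ws=cloud(sd).reshape(-1,3)
for n,w in (("w",W),("t",Wt),("s",Ws)):
    m=np.all((w>(370,50,15))&(w<(510,290,160)),1)
    print(n,m.sum(),cv2.minAreaRect(w[m][:,:2].astype(np.float32)))
    # table height
    m=np.all((w>(340,-50,-15))&(w<(500,30,15)),1); print("table z",np.median(w[m][:,2]))
    # roller plane: points inside lane
    a=np.radians(77.7);h=np.array([np.cos(a),np.sin(a)]);g=np.array([h[1],-h[0]])
    d=w[:,:2]-[440,165]; s=d@h; r=d@g
    m=(abs(r)<22)&(s>-60)&(s<100)&(w[:,2]>40)&(w[:,2]<160)
    for it in range(5):
        co=np.polyfit(s[m],w[m][:,2],1); res=w[:,2]-np.polyval(co,s); m=m&(res>-3)
    print("slope",np.degrees(np.arctan(co[0])),"s at z=57:",(57-co[1])/co[0],m.sum())
E
```

```text
w 20306 ((436.5738525390625, 170.43209838867188), (222.527099609375, 74.55777740478516), 78.18278503417969)
table z -0.2905413869108076
slope 24.96291677633202 s at z=57: -72.13813961425875 7426
t 2177 ((439.4184875488281, 167.2237548828125), (232.34503173828125, 94.92772674560547), 77.8149642944336)
table z 1.4296151829767774
slope 24.589598588214848 s at z=57: -81.3596297093105 457
s 2601 ((434.91827392578125, 161.9148712158203), (226.74220275878906, 88.848388671875), 77.70669555664062)
table z 0.0870000945046505
slope 25.071513058836 s at z=57: -75.8711715065754 592
```

```bash
python3 - <<'E'
from h import *
p=pickle.load(open("w1.pkl","rb"))
o,M=lane(424,93,77.9)
cv2.imwrite("pics/ov1.png",draw(p,o,M,True,(190,455,135,280),3))
E
```

```text
(no output)
```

View pics/ov1.png

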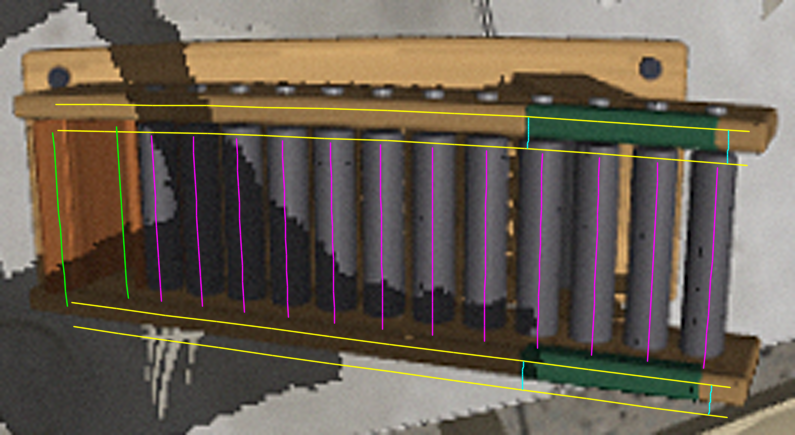

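```bash
python3 - <<'E'
from h import *
p=pickle.load(open("w1.pkl","rb")); W=cloud(p,True).reshape(-1,3)
W=W[np.all((W>(370,20,15))&(W<(510,290,170)),1)]
o,M=lane(424,93,77.9)
L=(W-o)@M
for y0,y1 in ((20,60),(60,100),(100,140),(140,180)):
    m=(L[:,1]>y0)&(L[:,1]<y1)
    top=m&(L[:,2]>3.5)&(L[:,2]<10)
    print(y0,"x hist of high pts");h,e=np.histogram(L[top,0],np.arange(-44,46,2)); print(dict(zip(e[:-1].astype(int).tolist(),h.tolist())))
    c=m&(abs(L[:,0])<20); 
    # roller peaks
    print(" top z pct", np.round(np.percentile(L[c,2],[50,80,90,97]),1))
c=(abs(L[:,0]+2)<18)&(L[:,1]>5)&(L[:,1]<195)
yy=L[c,1];zz=L[c,2]
b=np.arange(5,195,1.5); k=np.digitize(yy,b)
print([(round(float(b[i-1]+.75),1),round(float(np.median(zz[k==i])),1)) for i in range(1,len(b)) if (k==i).sum()>5])
# low end
c=(abs(L[:,0]+2)<18)&(L[:,1]<8)
yy=L[c,1];zz=L[c,2]
b=np.arange(-30,8,1.5); k=np.digitize(yy,b)
print("low",[(round(float(b[i-1]+.75),1),round(float(np.median(zz[k==i])),1)) for i in range(1,len(b)) if (k==i).sum()>2])
E
```

```text
20 x hist of high pts
{-44: 0, -42: 0, -40: 56, -38: 94, -36: 94, -34: 89, -32: 40, -30: 0, -28: 0, -26: 0, -24: 0, -22: 0, -20: 0, -18: 0, -16: 0, -14: 0, -12: 0, -10: 0, -8: 0, -6: 0, -4: 0, -2: 0, 0: 0, 2: 0, 4: 0, 6: 0, 8: 0, 10: 0, 12: 0, 14: 0, 16: 0, 18: 0, 20: 0, 22: 0, 24: 84, 26: 78, 28: 88, 30: 70, 32: 18, 34: 0, 36: 0, 38: 0, 40: 0, 42: 0}
 top z pct [-1.2  0.1  0.5  1. ]
60 x hist of high pts
{-44: 0, -42: 0, -40: 86, -38: 113, -36: 106, -34: 108, -32: 52, -30: 0, -28: 0, -26: 0, -24: 0, -22: 0, -20: 0, -18: 0, -16: 0, -14: 0, -12: 0, -10: 0, -8: 0, -6: 0, -4: 0, -2: 0, 0: 0, 2: 0, 4: 0, 6: 0, 8: 0, 10: 0, 12: 0, 14: 0, 16: 0, 18: 0, 20: 0, 22: 0, 24: 89, 26: 110, 28: 94, 30: 82, 32: 21, 34: 0, 36: 0, 38: 0, 40: 0, 42: 0}
 top z pct [-1.   0.1  0.6  1. ]
100 x hist of high pts
{-44: 0, -42: 0, -40: 68, -38: 130, -36: 130, -34: 126, -32: 64, -30: 0, -28: 0, -26: 0, -24: 0, -22: 0, -20: 0, -18: 0, -16: 0, -14: 0, -12: 0, -10: 0, -8: 0, -6: 0, -4: 0, -2: 0, 0: 0, 2: 0, 4: 0, 6: 0, 8: 0, 10: 0, 12: 0, 14: 0, 16: 0, 18: 0, 20: 0, 22: 0, 24: 105, 26: 116, 28: 112, 30: 99, 32: 
[... 1426 characters left out ...]
.6), (125.8, -3.9), (127.2, -57.9), (128.8, -57.9), (130.2, -57.1), (131.8, -0.7), (133.2, -0.4), (134.8, -0.1), (136.2, 0.1), (137.8, -0.4), (139.2, -1.5), (140.8, -3.7), (145.2, -1.9), (146.8, -0.9), (148.2, -0.2), (149.8, 0.1), (151.2, 0.1), (152.8, -0.5), (154.2, -1.4), (155.8, -3.4), (158.8, -4.8), (160.2, -2.1), (161.8, -0.6), (163.2, -0.3), (164.8, 0.0), (166.2, 0.1), (167.8, -0.4), (169.2, -1.6), (170.8, -4.0), (175.2, -2.6), (176.8, -1.0), (178.2, -0.1), (179.8, 0.3), (181.2, 0.2), (182.8, -0.4), (184.2, -1.5), (185.8, -3.7)]
low [(-23.2, 8.1), (-21.8, 9.4), (-20.2, 8.6), (-18.8, 6.6), (-17.2, 3.8), (-15.8, -11.9), (-14.2, -12.0), (2.2, -12.5), (3.8, -5.4), (5.2, -5.8), (6.8, -6.3)]
```

```bash
python3 - <<'E'
from h import *
p=pickle.load(open("w1.pkl","rb")); W=cloud(p,True).reshape(-1,3)
s=p["s"]; pos,R=T(s["ee_pos"],s["eef_rot"])
L=R.inv().apply(np.nan_to_num(W,nan=9e3)-pos)
m=(abs(L[:,0])<14)&(abs(L[:,1])<70)&(L[:,2]>-60)&(L[:,2]<15)
Q=L[m]; print(len(Q))
for sg in (-1,1):
    q=Q[Q[:,1]*sg>0]; print(sg,np.percentile(q,[0,2,50,98,100],axis=0).round(1).tolist())
    t=q[(q[:,2]>-25)]; print("  inner y",np.percentile(t[:,1]*sg,[1,5,50]).round(1), "x range",t[:,0].min().round(1),t[:,0].max().round(1))
o,M=lane(424,93,77.9); o=o+M@[-3.5,-1.8,0.3]; print("origin",o)
cv2.imwrite("pics/ov2.png",draw(p,o,M,True,(190,455,135,280),3))
E
```

```text
7396
-1 [[-10.0, -70.0, -60.0], [-8.1, -63.1, -59.5], [8.5, -43.2, -38.7], [13.6, -41.8, -15.3], [14.0, -40.3, -11.8]]
  inner y [41.7 41.9 42.4] x range -9.8 13.1
1 [[-10.5, 40.8, -60.0], [-8.2, 42.4, -59.5], [8.5, 43.7, -38.7], [13.6, 63.8, -15.1], [14.0, 69.8, -11.9]]
  inner y [42.3 42.5 42.9] x range -10.2 13.1
origin [420.20922     92.01458564  56.51117946]
```

View pics/ov2.png

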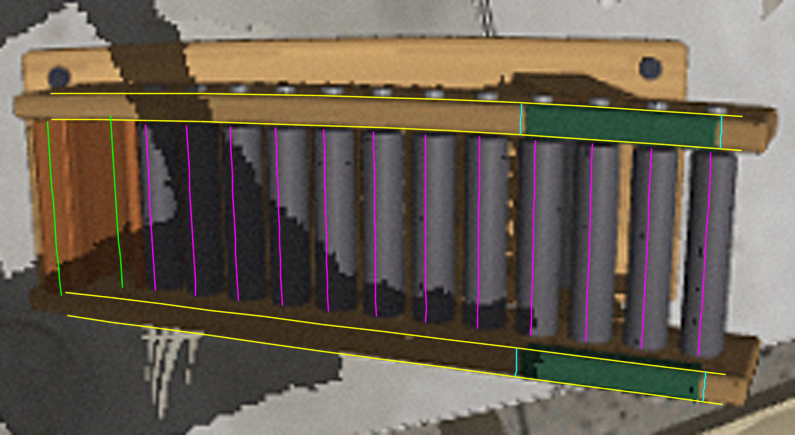

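The overlay matches: cheeks, rollers and green marks line up within about 1 mm. The lane origin is about (421,91.5,57) with yaw 77.9°. Next I go to the board.

Emit:
{"method": "carry_out", "body": {
  "rows": "85 -8 -49 0 0 0 0; 85 -8 -49 0 0 0 0; 85 -8 -49 0 0 0 0; 85 -8 -49 0 0 0 0; 85 -8 -49 0 0 0 0"
}}

```text
clock: 2.3
ee_pos: [432.6, -81.5, 251.5]
eef_rot: [3.141, 0.001, 2.914]
ft_force: [0.3, 1.0, -0.3]
opening: 84.8
```

Emit:
{"method": "carry_out", "body": {
  "rows": "85 -8 -49 0 0 0 0; 85 -8 -49 0 0 0 0; 85 -8 -49 0 0 0 0; 85 -8 -49 0 0 0 0; 85 -8 -49 0 0 0 0"
}}

```text
clock: 2.8
ee_pos: [416.3, -329.4, 251.4]
eef_rot: [3.142, 0.0, 2.914]
ft_force: [1.0, 0.3, 0.4]
opening: 84.7
```

```bash
python3 - <<'E'
from h import *
from bench import grab_frame,env
s=env.state(); print(s["clock"],s["ee_pos"],s["eef_rot"],s["joint_pos"])
p=grab_frame("wrist"); p["s"]=s; pickle.dump(p,open("w2.pkl","wb"))
cv2.imwrite("pics/w2.png",p["frame"][:,:,::-1])
W=cloud(p,True).reshape(-1,3)
for n,lo,hi in (("board",(360,-400,70),(470,-280,110)),("rest",(340,-400,24),(480,-270,36)),("carton",(370,-240,45),(470,-140,70))):
    m=np.all((W>lo)&(W<hi),1); q=W[m]
    if len(q)>3: print(n,m.sum(),np.percentile(q[:,2],[50,90,98]),cv2.minAreaRect(q[:,:2].astype(np.float32)))
    if n=="board":
        q=q[q[:,2]>np.percentile(q[:,2],98)-3]; print("top",len(q),cv2.minAreaRect(q[:,:2].astype(np.float32)))
E
```

```text
2.8 [ 416.33780465 -329.40162934  251.39751685] [3.14157492e+00 4.26893521e-04 2.91350639e+00] [-8.13905622e-01  3.37595243e-01  1.47384523e+00  2.58261645e-04
  1.32980628e+00 -2.15667729e+00]
board 825 [92.34041156 93.38593372 94.02417144] ((404.1009216308594, -346.2638244628906), (10.621213912963867, 50.540367126464844), 77.68294525146484)
top 679 ((404.40936279296875, -346.60870361328125), (10.081156730651855, 49.935237884521484), 76.3493881225586)
rest 2700 [29.52491423 30.51848242 31.11403341] ((404.0587463378906, -346.7829895019531), (46.586307525634766, 80.34764099121094), 77.03865814208984)
carton 2735 [55.49067324 56.51092535 57.1476985 ] ((420.8963623046875, -190.45669555664062), (63.07742691040039, 45.11944580078125), 66.0014877319336)
```

View pics/w2.png

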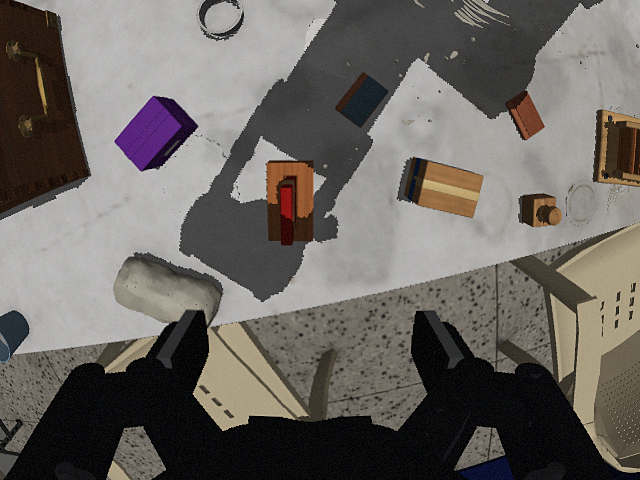

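The view shows the board at (288,212) with its top face about 10x50 mm at z 93, matching the sizes given, and the carton at (445,188) with its long axis at 66°. The board thickness direction already matches the jaw direction.

Emit:
{"method": "carry_out", "body": {
  "rows": "85 2 -5 40 0 0 0; 85 2 -5 40 0 0 0; 60 2 -5 40 0 0 0; 50 0.7 -4.6 40 0 0 0; 40 0 0 33.4 0 0 0"
}}

```text
clock: 3.35
ee_pos: [405.3, -344.9, 56.0]
eef_rot: [3.141, -0.001, 2.913]
ft_force: [0.1, -0.5, 0.6]
opening: 43.2
```

```bash
cat > look.py <<'E'
import sys
from h import *
from bench import grab_frame,env
n=sys.argv[1]; s=env.state(); print(s["clock"],s["ee_pos"].round(1),s["eef_rot"].round(4),s["joint_pos"].round(3),s["ft_force"].round(1),round(s["opening"],1))
p=grab_frame("wrist"); p["s"]=s; pickle.dump(p,open(n+".pkl","wb"))
cv2.imwrite(f"pics/{n}.png",p["frame"][:,:,::-1])
E
python3 look.py w3
```

```text
3.35 [ 405.3 -344.9   56. ] [ 3.1411e+00 -7.0000e-04  2.9132e+00] [-0.849  0.56   1.719 -0.     0.863 -2.191] [ 0.1 -0.5  0.6] 43.2
```

View pics/w3.png

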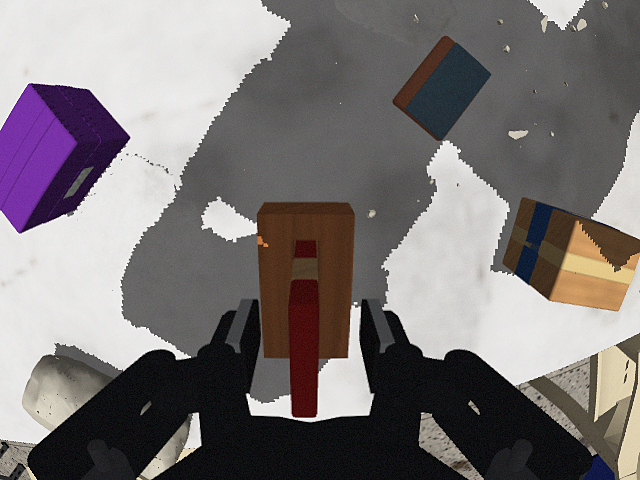

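The board (304,340) stands between the fingers, about 2 mm off centre, so I shift before closing.

Emit:
{"method": "carry_out", "body": {
  "rows": "40 0 -2 0 0 0 0; 25 0 0 0 0 0 0; 0 0 0 0 0 0 0; 0 0 0 0 0 0 0; 0 0 0 0 0 0 0"
}}

```text
clock: 3.9
ee_pos: [406.5, -348.1, 60.1]
eef_rot: [-3.139, 0.004, 2.914]
ft_force: [0.9, 1.0, 6.7]
opening: 9.4
```

```bash
python3 look.py w4;python3 - <<'E'
from h import *
p=pickle.load(open("w4.pkl","rb")); W=cloud(p,True).reshape(-1,3)
s=p["s"]; pos,R=T(s["ee_pos"],s["eef_rot"])
m=np.all((W>(360,-400,86))&(W<(450,-300,100)),1)&(p["frame"].reshape(-1,3)[:,0]>70)&(p["frame"].reshape(-1,3)[:,1]<50)
L=R.inv().apply(W[m]-pos); print(m.sum(),np.percentile(L,[1,50,99],axis=0).round(1).tolist())
E
```

```text
3.9 [ 406.5 -348.1   60.1] [-3.139   0.0038  2.9139] [-0.852  0.556  1.712  0.     0.869 -2.195] [0.9 1.  6.7] 9.4
678 [[-19.9, -4.5, -33.7], [6.8, 0.1, -32.4], [26.4, 5.0, -31.0]]
```

View pics/w4.png

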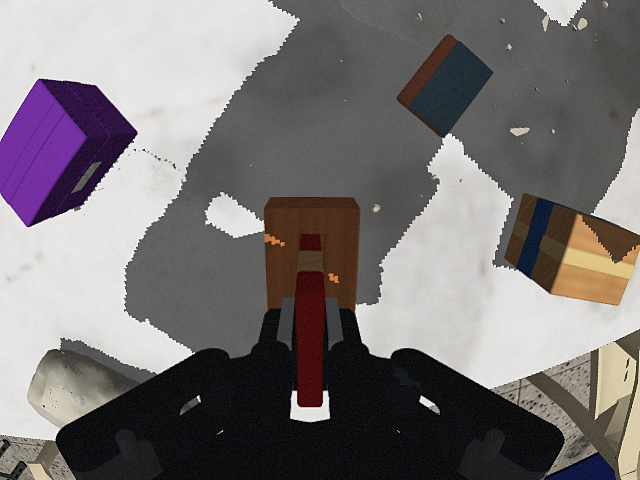

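Board held (opening 9.4, top about 32.4 mm above the TCP). I compute the hover pose above the slot and lift.

```bash
cat >> h.py <<'E'
DECK=(421.1,91.5,77.9)
def plan(pos,R,tpos,tM):
    d=R.inv().apply(tpos-pos); rv=(R.inv()*Ro.from_matrix(tM)).as_rotvec(degrees=True)
    return d.round(1),rv.round(2)
def deck(): return lane(*DECK)
E
python3 - <<'E'
from h import *
from bench import env
s=env.state(); pos,R=T(s["ee_pos"],s["eef_rot"])
o,M=deck(); tM=np.stack([-M[:,0],M[:,1],-M[:,2]],1)
for z in (20.6,82):
    t=o+M@[2,-6.75,z]; print(z,t.round(1),plan(pos,R,t,tM))
t=o+M@[2,-6.75,82]
print("from lifted (-130):",plan(pos+[0,0,130],R,t,tM), "world delta",t-pos-[0,0,130])
E
```

```text
20.6 [419.9  76.6  72.8] (array([ 82.7, 416.8, -14.1]), array([-25.15,   0.42,  -0.88]))
82 [414.5  51.2 128.5] (array([ 82.1, 390.7, -69.7]), array([-25.15,   0.42,  -0.88]))
from lifted (-130): (array([ 82.6, 391. ,  60.3]), array([-25.15,   0.42,  -0.88])) world delta [  8.01211466 399.35743166 -61.60332438]
```

Emit:
{"method": "carry_out", "body": {
  "rows": "0 0 0 -10 0 0 0; 0 0 0 -20 0 0 0; 0 0 0 -30 0 0 0; 0 0 0 -40 0 0 0; 0 0 0 -30 0 0 0"
}}

```text
clock: 4.45
ee_pos: [405.6, -347.2, 191.1]
eef_rot: [-3.14, 0.002, 2.914]
ft_force: [0.9, -0.8, -0.9]
opening: 9.2
```

Emit:
{"method": "carry_out", "body": {
  "rows": "0 9 42 0 0 0 0; 0 9 42 0 0 0 0; 0 9 42 0 0 0 0; 0 9 42 0 0 0 0; 0 9 42 0 0 0 0"
}}

```text
clock: 4.95
ee_pos: [408.6, -130.7, 188.9]
eef_rot: [-3.141, 0.001, 2.913]
ft_force: [0.3, 0.1, -1.4]
opening: 9.0
```

Emit:
{"method": "carry_out", "body": {
  "rows": "0 9 42 0 0 0 0; 0 9 42 0 0 0 0; 0 9 42 0 -8 0 0; 0 9 40 0 -8.5 0 0; 0 0 0 0 -8.5 0 -0.8"
}}

```text
clock: 5.45
ee_pos: [411.3, 41.5, 195.9]
eef_rot: [2.699, 0.01, 2.934]
ft_force: [0.4, -0.9, -1.9]
opening: 8.7
```

```bash
python3 look.py w5; cat > pl.py <<'E'
import sys
from h import *
from bench import env
# args: lane x y z of TCP, mode b|c
s=env.state(); pos,R=T(s["ee_pos"],s["eef_rot"])
o,M=deck(); v=[float(a) for a in sys.argv[2:5]]
tM=np.stack([-M[:,0],M[:,1],-M[:,2]],1) if sys.argv[1]=="b" else np.stack([M[:,1],M[:,0],-M[:,2]],1)
print("TCP in lane",(M.T@(pos-o)).round(1),"todo",plan(pos,R,o+M@v,tM))
E
python3 pl.py b 2 -6.75 82
```

```text
5.45 [411.3  41.5 195.9] [2.6986 0.0098 2.9342] [-0.427  0.174  1.961  0.479  1.147 -2.024] [ 0.4 -0.9 -1.9] 8.7
TCP in lane [  1.8   8.3 147.6] todo (array([  0.5, -15.8,  65.4]), array([0.7 , 0.49, 0.36]))
```

View pics/w5.png

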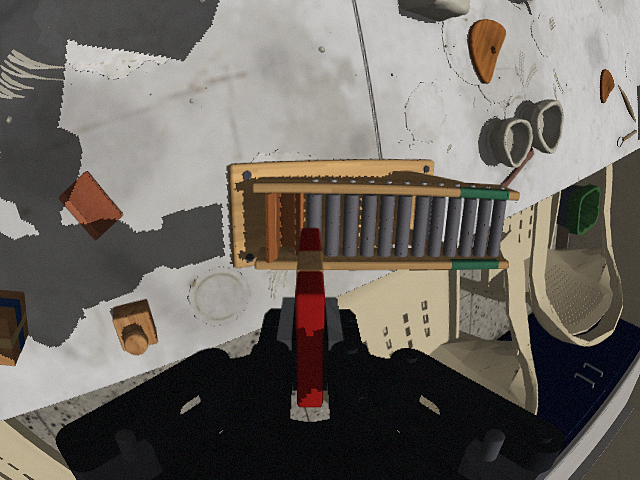

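The ramp is square in view with its slot at (283,225) and the board in hand at (310,340). The tilt is reached, so I go to the hover.

Emit:
{"method": "carry_out", "body": {
  "rows": "0 0.5 -8 10 0.7 0.5 0.4; 0 0 -8 20 0 0 0; 0 0 0 20 0 0 0; 0 0 0 15 0 0 0; 0 0 0 0 0 0 0"
}}

```text
clock: 6.0
ee_pos: [412.0, 50.2, 126.1]
eef_rot: [2.72, -0.01, 2.925]
ft_force: [-0.0, 0.4, -0.3]
opening: 8.9
```

```bash
python3 look.py w6; python3 pl.py b 2 -6.75 82; python3 - <<'E'
from h import *
p=pickle.load(open("w6.pkl","rb")); o,M=deck()
cv2.imwrite("pics/ov6.png",draw(p,o,M,True,(190,490,130,420),2))
W=cloud(p,True).reshape(-1,3); L=(W-o)@M
f=p["frame"].reshape(-1,3).astype(int)
red=(f[:,0]>60)&(f[:,1]<f[:,0]*.35)&(f[:,2]<f[:,0]*.4)&(L[:,2]>20)&(abs(L[:,0])<45)&(abs(L[:,1])<60)
q=L[red]; print(red.sum(),np.percentile(q,[1,50,99],axis=0).round(1).tolist())
t=q[q[:,2]>np.percentile(q[:,2],95)-4]; print("top face",len(t),np.percentile(t,[1,50,99],axis=0).round(1).tolist())
b=q[q[:,2]<60]; 
if len(b): print("low",len(b),np.percentile(b,[1,50,99],axis=0).round(1).tolist())
# rollers / slot check
c=(abs(L[:,0])<26)&(abs(L[:,2])<9)&(L[:,1]>-40)&(L[:,1]<190)
yy=L[c,1];zz=L[c,2]; bb=np.arange(-30,80,1.5);k=np.digitize(yy,bb)
print([(round(float(bb[i-1]+.75),1),round(float(np.median(zz[k==i])),1)) for i in range(1,len(bb)) if (k==i).sum()>4])
E
```

```text
6.0 [412.   50.2 126.1] [ 2.7198 -0.0102  2.9253] [-0.388  0.29   2.043  0.512  0.961 -2.07 ] [-0.   0.4 -0.3] 8.9
TCP in lane [ 0.5 -8.9 81.5] todo (array([-1.5,  2.2, -0.6]), array([-0.81, -0.31, -0.45]))
2463 [[-28.0, -13.0, 41.4], [-16.3, -7.9, 112.8], [21.1, -3.6, 114.2]]
top face 2144 [[-27.3, -13.0, 111.1], [-14.1, -8.2, 112.9], [21.2, -3.6, 114.3]]
low 93 [[-28.4, -13.1, 31.2], [-27.7, -6.1, 49.1], [-26.7, -4.2, 59.9]]
[(-23.2, 0.7), (-21.8, 6.8), (-20.2, 7.9), (-18.8, 8.3), (-17.2, 6.1), (-15.8, 4.9), (-14.2, 1.1), (3.8, -8.0), (5.2, -6.4), (6.8, -6.4), (8.2, -7.1), (11.2, -4.9), (12.8, -2.8), (14.2, -1.5), (15.8, -0.9), (17.2, -0.8), (18.8, -1.0), (20.2, -1.6), (21.8, -3.0), (23.2, -5.6), (26.2, -5.1), (27.8, -2.7), (29.2, -1.4), (30.8, -0.9), (32.2, -0.8), (33.8, -1.2), (35.2, -1.7), (36.8, -3.0), (38.2, -5.6), (41.2, -4.9), (42.8, -2.8), (44.2, -1.6), (45.8, -1.0), (47.2, -0.7), (48.8, -0.9), (50.2, -1.6), (51.8, -3.0), (56.2, -4.7), (57.8, -2.8), (59.2, -1.5), (60.8, -1.0), (62.2, -0.7), (63.8, -1.1), (65.2, -1.8), (66.8, -3.0), (71.2, -5.0), (72.8, -2.8), (74.2, -1.6), (75.8, -0.9), (77.2, -0.8), (78.8, -1.0)]
```

View pics/ov6.png

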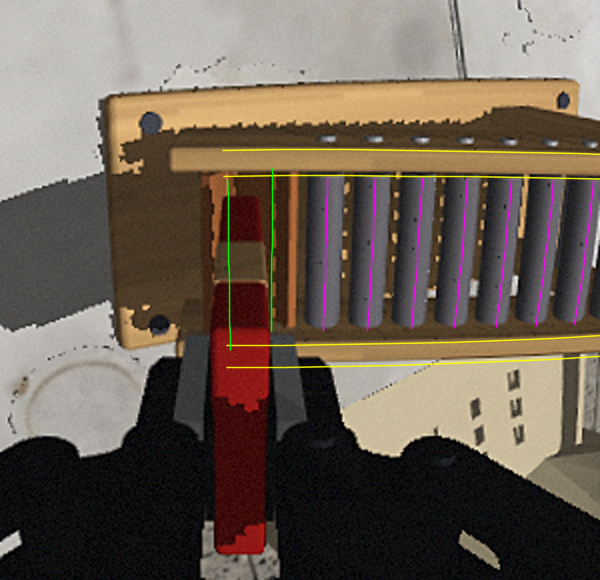

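Rollers peak at y=17.0+15k in my lane frame, so along-lane calibration agrees. The board needs +2 mm uphill and +2 mm in lane x. After that trim I go part way down.

Emit:
{"method": "carry_out", "body": {
  "rows": "0 -2 2 0 -0.8 -0.3 -0.4; 0 0 0 10 0 0 0; 0 0 0 10 0 0 0; 0 0 0 8 0 0 0; 0 0 0 0 0 0 0"
}}

```text
clock: 6.55
ee_pos: [417.4, 62.9, 102.0]
eef_rot: [2.703, -0.001, 2.929]
ft_force: [1.2, -0.4, -1.4]
opening: 9.1
```

```bash
python3 look.py w7; python3 pl.py b 2 -6.75 20.6; python3 - <<'E'
from h import *
p=pickle.load(open("w7.pkl","rb")); o,M=deck()
cv2.imwrite("pics/ov7.png",cv2.resize(p["frame"][120:420,190:490,::-1],None,fx=2,fy=2))
W=cloud(p,True).reshape(-1,3); L=(W-o)@M
f=p["frame"].reshape(-1,3).astype(int)
red=(f[:,0]>60)&(f[:,1]<f[:,0]*.35)&(f[:,2]<f[:,0]*.4)&(L[:,2]>70)&(abs(L[:,0])<45)&(abs(L[:,1])<60)
t=L[red]; print("top face",len(t),np.percentile(t,[1,50,99],axis=0).round(1).tolist())
E
```

```text
6.55 [417.4  62.9 102. ] [ 2.7032e+00 -7.0000e-04  2.9287e+00] [-0.366  0.341  2.071  0.572  0.887 -2.125] [ 1.2 -0.4 -1.4] 9.1
TCP in lane [ 2.7 -7.  53.5] todo (array([ 0.8,  0.2, 32.9]), array([ 0.11,  0.05, -0.09]))
top face 2735 [[-25.2, -11.6, 72.3], [-10.1, -6.8, 85.2], [23.7, -2.2, 86.5]]
```

View pics/ov7.png

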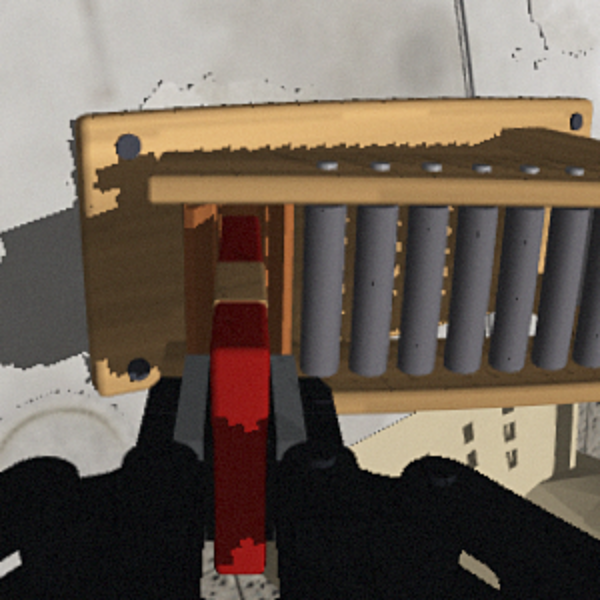

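The board foot (240,225) lies inside the slot mouth, and its top measures centre y −6.9, x about −1. I push down.

Emit:
{"method": "carry_out", "body": {
  "rows": "0 0 0 7 0 0 0; 0 0 0 7 0 0 0; 0 0 0 7 0 0 0; 0 0 0 4 0 0 0; 0 0 0 0 0 0 0"
}}

```text
clock: 7.1
ee_pos: [420.0, 72.9, 79.8]
eef_rot: [2.703, 0.0, 2.929]
ft_force: [-0.6, 0.9, -1.5]
opening: 9.4
```

```bash
python3 pl.py b 2 -6.75 20.6
```

```text
TCP in lane [ 2.9 -7.  28.5] todo (array([0.9, 0.2, 7.9]), array([ 0.11,  0.07, -0.08]))
```

Emit:
{"method": "carry_out", "body": {
  "rows": "0 0 0 3 0 0 0; 0 0 0 3 0 0 0; 0 0 0 2 0 0 0; 0 0 0 1 0 0 0; 0 0 0 0 0 0 0"
}}

```text
clock: 7.6
ee_pos: [421.3, 76.3, 72.3]
eef_rot: [2.703, 0.002, 2.928]
ft_force: [-0.1, 0.7, -1.1]
opening: 9.1
```

```bash
python3 pl.py b 2 -6.75 20.6; python3 look.py w8;  python3 - <<'E'
from h import *
p=pickle.load(open("w8.pkl","rb")); o,M=deck()
W=cloud(p,True).reshape(-1,3); L=(W-o)@M
f=p["frame"].reshape(-1,3).astype(int)
red=(f[:,0]>60)&(f[:,1]<f[:,0]*.35)&(f[:,2]<f[:,0]*.4)&(L[:,2]>40)&(abs(L[:,0])<45)&(abs(L[:,1])<60)
t=L[red]; print("top face",len(t),np.percentile(t,[1,50,99],axis=0).round(1).tolist())
E
```

```text
TCP in lane [ 3.4 -7.  20.1] todo (array([ 1.4,  0.2, -0.5]), array([ 0.1 ,  0.15, -0.06]))
7.6 [421.3  76.3  72.3] [2.7035e+00 1.9000e-03 2.9284e+00] [-0.33   0.404  2.097  0.629  0.799 -2.169] [-0.1  0.7 -1.1] 9.1
top face 3052 [[-24.3, -11.5, 41.1], [-6.7, -6.8, 52.4], [24.4, -2.1, 53.6]]
```

Emit:
{"method": "carry_out", "body": {
  "rows": "0 0 0 1 0 0 0; 0 0 0 1 0 0 0; 0 0 0 0 0 0 0; 0 0 0 0 0 0 0; 0 0 0 0 0 0 0"
}}

```text
clock: 8.15
ee_pos: [421.6, 76.4, 72.1]
eef_rot: [2.703, 0.004, 2.929]
ft_force: [-12.3, -13.3, 29.1]
opening: 9.0
```

The board is on the slot floor (29 N). I ease off, open and back out.

Emit:
{"method": "carry_out", "body": {
  "rows": "0 0 0 -2 0 0 0; 30 0 0 0 0 0 0; 30 0 0 0 0 0 0; 30 0 0 0 0 0 0; 30 0 0 -10 0 0 0"
}}

```text
clock: 8.65
ee_pos: [419.5, 72.6, 80.8]
eef_rot: [2.703, -0.001, 2.929]
ft_force: [0.6, 0.5, 0.7]
opening: 29.9
```

Emit:
{"method": "carry_out", "body": {
  "rows": "30 0 0 -25 0 0 0; 30 0 0 -40 0 0 0; 30 0 0 -40 0 0 0; 60 0 0 -30 0 0 0; 85 0 0 0 0 0 0"
}}

```text
clock: 9.15
ee_pos: [409.6, 14.1, 206.9]
eef_rot: [2.706, 0.009, 2.927]
ft_force: [0.1, 1.2, -0.3]
opening: 58.2
```

```bash
python3 look.py w9;  python3 - <<'E'
from h import *
p=pickle.load(open("w9.pkl","rb")); o,M=deck()
cv2.imwrite("pics/ov9.png",draw(p,o,M,True,(190,490,130,420),2))
W=cloud(p,True).reshape(-1,3); L=(W-o)@M
f=p["frame"].reshape(-1,3).astype(int)
red=(f[:,0]>60)&(f[:,1]<f[:,0]*.35)&(f[:,2]<f[:,0]*.4)&(L[:,2]>46)&(abs(L[:,0])<45)&(abs(L[:,1])<60)
t=L[red]; print("top face",len(t),np.percentile(t,[1,50,99],axis=0).round(1).tolist())
s=p["s"]; pos,R=T(s["ee_pos"],s["eef_rot"])
# target over carton: down, y along carton width, yaw 66
a=np.radians(66.); tM=Ro.from_euler("xyz",[np.pi,0,a]).as_matrix()
print("to carton hover", plan(pos,R,np.array([421.5,-191,200.]),tM), (np.array([421.5,-191,200.])-pos).round(1))
E
```

```text
9.15 [409.6  14.1 206.9] [2.7059 0.009  2.9265] [-0.488  0.166  1.932  0.454  1.198 -2.046] [ 0.1  1.2 -0.3] 58.2
top face 873 [[-23.2, -13.8, 50.8], [-0.5, -9.3, 52.3], [25.0, -4.2, 53.9]]
to carton hover (array([ -55.4, -182.5,  -76.8]), array([ 18.46, -21.75,  99.99])) [  11.9 -205.1   -6.9]
```

View pics/ov9.png

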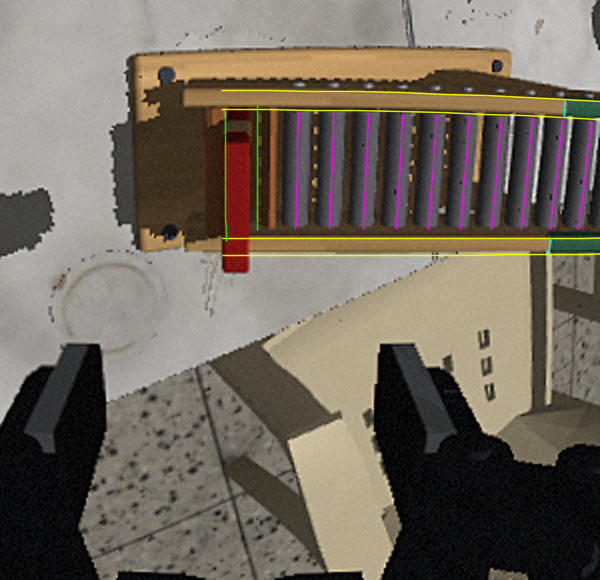

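The board stands in the slot with its top at (237,190) in the crop. It measures 52–53 mm above the rollers, x about +1, and leans about 2 mm downhill. Next is the carton.

Emit:
{"method": "carry_out", "body": {
  "rows": "85 0 0 -10 8.4 0 0; 85 0 0 -10 8.4 0 0; 85 0 0 0 8.1 0 0; 85 0 0 0 0 0 8.5; 85 0 0 0 0 0 8.5"
}}

```text
clock: 9.7
ee_pos: [405.7, 11.1, 221.2]
eef_rot: [3.139, -0.001, 2.63]
ft_force: [-0.3, -0.5, -0.8]
opening: 85.4
```

Emit:
{"method": "carry_out", "body": {
  "rows": "85 0 0 0 0 0 8.5; 85 0 0 0 0 0 8.5; 85 0 0 0 0 0 8.5; 85 0 0 0 0 0 8.5; 85 0 0 0 0 0 8.5"
}}

```text
clock: 10.2
ee_pos: [405.6, 9.8, 220.9]
eef_rot: [3.141, -0.004, 1.884]
ft_force: [-0.7, -0.5, 0.1]
opening: 85.3
```

Emit:
{"method": "carry_out", "body": {
  "rows": "85 0 0 0 0 0 8.5; 85 0 0 0 0 0 8.5; 85 0 0 0 0 0 8.5; 85 0 0 0 0 0 8.5; 85 0 0 0 0 0 7.5"
}}

```text
clock: 10.7
ee_pos: [405.6, 9.8, 220.9]
eef_rot: [-3.14, -0.003, 1.16]
ft_force: [-0.2, 0.1, 0.0]
opening: 85.2
```

```bash
python3 - <<'E'
from h import *
from bench import env
s=env.state(); pos,R=T(s["ee_pos"],s["eef_rot"]); print(s["joint_pos"].round(2),pos,s["eef_rot"])
tM=Ro.from_euler("xyz",[np.pi,0,np.radians(66.)]).as_matrix()
print(plan(pos,R,np.array([421.5,-191,200.]),tM))
E
```

```text
[-0.17  0.13  1.84  0.    1.17  0.24] [405.56300354   9.80035398 220.92335419] [-3.13973979e+00 -3.13296924e-03  1.16026169e+00]
(array([-177.8,   94.8,   20.2]), array([-0.11, -0.18,  0.48]))
```

Emit:
{"method": "carry_out", "body": {
  "rows": "85 -36 19 4 0 0 0.5; 85 -36 19 4 0 0 0; 85 -36 19 4 0 0 0; 85 -36 19 4 0 0 0; 85 -34 19 4 0 0 0"
}}

```text
clock: 11.2
ee_pos: [421.5, -192.7, 200.2]
eef_rot: [-3.14, -0.004, 1.157]
ft_force: [0.4, 0.2, 0.6]
opening: 85.0
```

```bash
python3 look.py w10;  python3 - <<'E'
from h import *
p=pickle.load(open("w10.pkl","rb")); s=p["s"]; pos,R=T(s["ee_pos"],s["eef_rot"])
W=cloud(p,True).reshape(-1,3)
m=np.all((W>(370,-240,50))&(W<(470,-140,65)),1); q=R.inv().apply(W[m]-pos)
print("carton in tool",m.sum(),np.median(q[:,2]),cv2.minAreaRect(q[:,:2].astype(np.float32)))
L=R.inv().apply(np.nan_to_num(W,nan=9e3)-pos)
for sg in (-1,1):
    t=L[(abs(L[:,0])<16)&(L[:,1]*sg>0)&(abs(L[:,1])<60)&(L[:,2]>-25)&(L[:,2]<5)]; print("finger",sg,np.percentile(t[:,1]*sg,[1,5,50]).round(1),t[:,0].min(),t[:,0].max(),t[:,2].max())
E
```

```text
11.2 [ 421.5 -192.7  200.2] [-3.14   -0.0044  1.1572] [-0.597  0.261  1.733  0.004  1.15  -0.185] [0.4 0.2 0.6] 85.0
carton in tool 4115 144.52828359039847 ((1.9167289733886719, -1.3290081024169922), (62.18364334106445, 44.19042205810547), 0.4881419837474823)
finger -1 [43.3 43.5 43.9] -11.675457307035817 12.037943699956791 -12.339875751017049
finger 1 [40.7 40.8 41.4] -11.852754294767585 11.956635841872695 -11.886533963023542
```

View pics/w10.png

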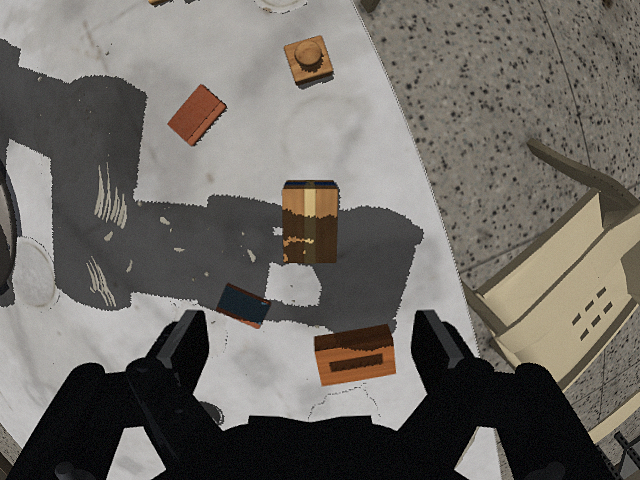

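The carton is at (310,222), centred between the fingers (measured offset 1.9 mm in tool x), and the blue tile at (243,305) is clear of the finger paths. I descend.

Emit:
{"method": "carry_out", "body": {
  "rows": "85 1.8 0 45 0 0 0; 85 0 0 45 0 0 0; 85 0 0 40 0 0 0; 85 0 0 35 0 0 0; 85 0 0 19 0 0 0"
}}

```text
clock: 11.75
ee_pos: [421.2, -187.5, 14.1]
eef_rot: [-3.136, -0.005, 1.157]
ft_force: [0.6, -0.9, 0.1]
opening: 85.3
```

```bash
python3 look.py w11
```

```text
11.75 [ 421.2 -187.5   14.1] [-3.1362 -0.005   1.1573] [-0.588  0.542  1.942  0.006  0.664 -0.18 ] [ 0.6 -0.9  0.1] 85.3
```

View pics/w11.png

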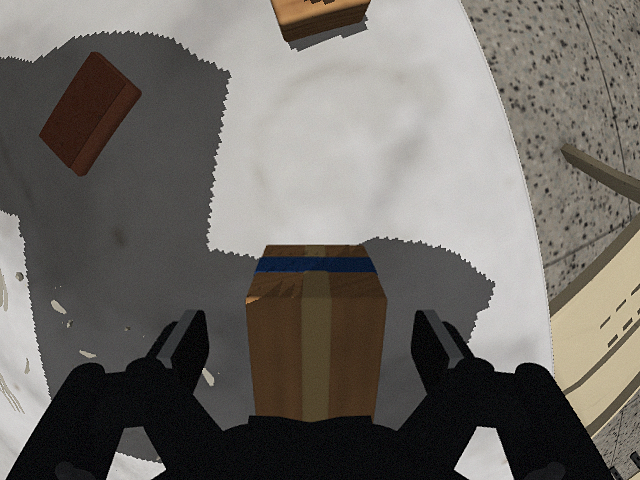

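The carton (316,330) is nearly centred between the fingers, so I close.

Emit:
{"method": "carry_out", "body": {
  "rows": "85 0 0 0 0 0 0; 0 0 0 0 0 0 0; 0 0 0 0 0 0 0; 0 0 0 0 0 0 0; 0 0 0 0 0 0 0"
}}

```text
clock: 12.3
ee_pos: [424.0, -189.8, 18.9]
eef_rot: [3.138, -0.004, 1.157]
ft_force: [-0.9, 0.7, 5.9]
opening: 43.3
```

```bash
python3 look.py w12; cat > ct.py <<'E'
import sys
from h import *
p=pickle.load(open(sys.argv[1]+".pkl","rb")); s=p["s"]; pos,R=T(s["ee_pos"],s["eef_rot"])
W=cloud(p,True).reshape(-1,3); L=R.inv().apply(np.nan_to_num(W,nan=9e3)-pos)
m=(L[:,2]>-48)&(L[:,2]<-34)&(abs(L[:,0])<50)&(abs(L[:,1])<24)&(p["frame"].reshape(-1,3).max(1)>55)
q=L[m]; print("top in tool",m.sum(),np.percentile(q,[1,50,99],axis=0).round(1).tolist())
A=np.c_[q[:,:2],np.ones(len(q))]; c=np.linalg.lstsq(A,q[:,2],rcond=None)[0]; print("tilt deg x,y",np.degrees(c[:2]).round(2),"z0",c[2].round(1))
E
python3 ct.py w12
```

```text
12.3 [ 424.  -189.8   18.9] [ 3.1384 -0.0035  1.1568] [-0.589  0.534  1.937  0.007  0.668 -0.18 ] [-0.9  0.7  5.9] 43.3
top in tool 16571 [[-24.2, -22.5, -38.3], [7.9, -1.2, -36.8], [30.0, 20.1, -35.0]]
tilt deg x,y [0.46 0.09] z0 -36.8
```

View pics/w12.png

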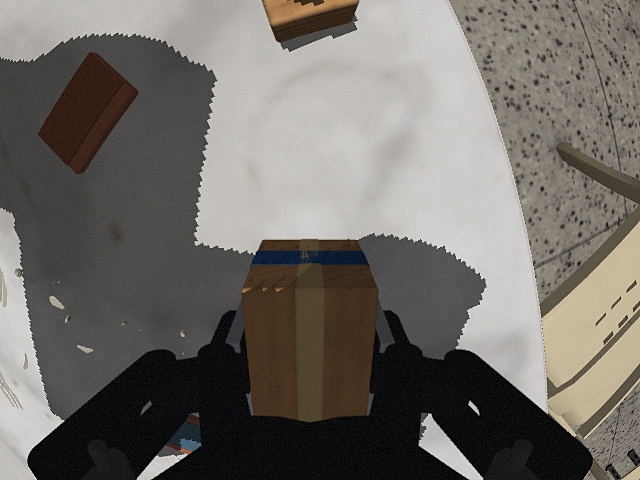

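Carton gripped (opening 43.3), level, its underside about 19 mm below the TCP. I lift it.

Emit:
{"method": "carry_out", "body": {
  "rows": "0 0 0 -15 0 0 0; 0 0 0 -45 0 0 0; 0 0 0 -50 0 0 0; 0 0 0 -50 0 0 0; 0 0 0 -50 0 0 -5.6"
}}

```text
clock: 12.85
ee_pos: [422.3, -189.8, 230.2]
eef_rot: [3.139, -0.004, 1.256]
ft_force: [0.7, -0.6, -2.3]
opening: 43.2
```

```bash
python3 look.py w13; python3 ct.py w13; python3 pl.py c 0 145 80
```

```text
12.85 [ 422.3 -189.8  230.2] [ 3.1394 -0.0035  1.2557] [-0.591  0.228  1.688  0.004  1.224 -0.277] [ 0.7 -0.6 -2.3] 43.2
top in tool 16464 [[-24.0, -22.4, -38.3], [7.9, -1.2, -36.8], [30.1, 20.1, -35.1]]
tilt deg x,y [0.4  0.05] z0 -36.9
TCP in lane [  63.8 -173.6  281.1] todo (array([ 365.9, -100.2,   45.9]), array([ 2.08, 25.04, -5.24]))
```

Emit:
{"method": "carry_out", "body": {
  "rows": "0 45 -12 0 0 0 0; 0 45 -12 0 0 0 0; 0 45 -12 0 0 0 0; 0 45 -12 0 0 0 0; 0 45 -12 0 0 0 0"
}}

```text
clock: 13.4
ee_pos: [435.4, 44.1, 228.6]
eef_rot: [3.139, -0.004, 1.254]
ft_force: [1.7, -0.1, -1.5]
opening: 43.4
```

Emit:
{"method": "carry_out", "body": {
  "rows": "0 45 -13 0 0 0 0; 0 45 -13 0 0 0 0; 0 45 -13 0 0 0 -5.2; 0 0 0 0 0 8.5 0; 0 0 0 0 0 8.5 0"
}}

```text
clock: 13.9
ee_pos: [439.7, 187.6, 229.2]
eef_rot: [3.137, -0.306, 1.357]
ft_force: [-0.5, -0.9, -3.1]
opening: 43.6
```

Emit:
{"method": "carry_out", "body": {
  "rows": "0 0 0 0 1 8.1 0; 0 0 0 0 0 0 0; 0 0 0 0 0 0 0; 0 0 0 0 0 0 0; 0 0 0 0 0 0 0"
}}

```text
clock: 14.4
ee_pos: [440.8, 183.4, 229.1]
eef_rot: [-3.126, -0.44, 1.347]
ft_force: [0.4, 0.4, -2.0]
opening: 43.5
```

```bash
python3 look.py w14; python3 ct.py w14; python3 pl.py c 0 145 60
```

```text
14.4 [440.8 183.4 229.1] [-3.1265 -0.4403  1.3466] [-0.059  0.181  1.843  0.492  1.109 -0.059] [ 0.4  0.4 -2. ] 43.5
top in tool 14152 [[-23.3, -22.3, -38.1], [11.7, -0.6, -36.6], [30.1, 20.3, -34.7]]
tilt deg x,y [0.69 0.07] z0 -36.7
TCP in lane [ -0.  157.9 116.2] todo (array([-13.2,   0.8,  56.2]), array([-0.56, -0.25, -0.67]))
```

View pics/w14.png

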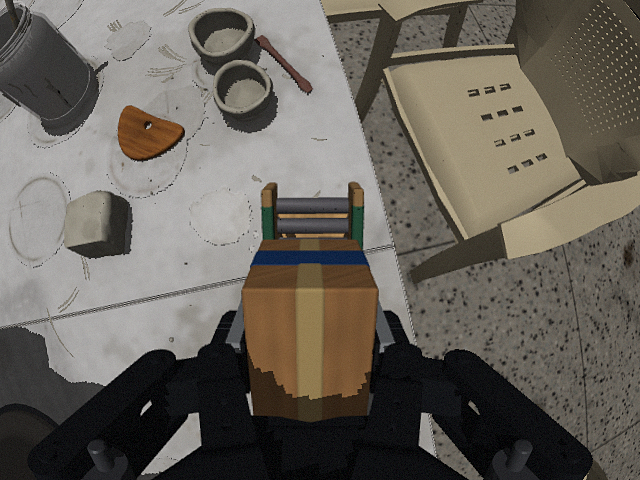

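The lane's top end shows at (311,215), centred under the carton at (310,330). I come down close.

Emit:
{"method": "carry_out", "body": {
  "rows": "0 -7 0.8 20 -0.5 -0.2 -0.6; 0 -6 0 25 0 0 0; 0 0 0 25 0 0 0; 0 0 0 18 0 0 0; 0 0 0 0 0 0 0"
}}

```text
clock: 14.95
ee_pos: [445.1, 208.8, 141.9]
eef_rot: [-3.135, -0.437, 1.357]
ft_force: [0.2, -0.3, -1.7]
opening: 43.3
```

```bash
python3 look.py w15; python3 ct.py w15; python3 pl.py c 0 145 19;python3 - <<'E'
from h import *
p=pickle.load(open("w15.pkl","rb")); o,M=deck()
cv2.imwrite("pics/ov15.png",draw(p,o,M,True,(190,430,160,420),2.3))
W=cloud(p,True).reshape(-1,3); L=(W-o)@M
m=(L[:,1]>178)&(L[:,1]<200)&(L[:,2]>3)&(L[:,2]<12)&(abs(L[:,0])<45); x=L[m,0]; print("cheeks",np.percentile(x[x<0],[1,99]).round(1),np.percentile(x[x>0],[1,99]).round(1))
m=(L[:,1]>170)&(L[:,1]<195)&(abs(L[:,2])<5)&(abs(L[:,0])<20); print("roller z",np.percentile(L[m,2],[50,95]) if m.any() else None)
E
```

```text
14.95 [445.1 208.8 141.9] [-3.1348 -0.4368  1.3568] [ 0.006  0.315  1.948  0.573  0.87  -0.155] [ 0.2 -0.3 -1.7] 43.3
top in tool 14166 [[-23.0, -22.3, -38.2], [11.6, -0.7, -36.7], [30.1, 20.2, -34.7]]
tilt deg x,y [0.64 0.05] z0 -36.8
TCP in lane [ -0.3 144.7  27.5] todo (array([0.2, 0.3, 8.5]), array([-0.21, -0.07, -0.11]))
cheeks [-36. -28.] [27.8 35.7]
roller z [-1.86358216 -0.14584168]
```

View pics/ov15.png

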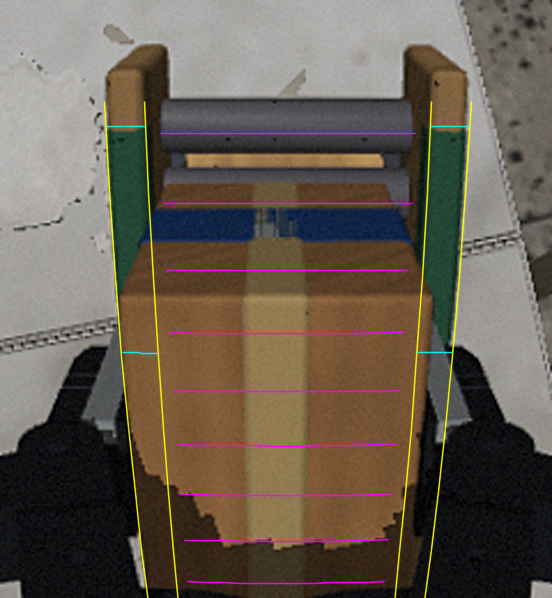

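Excellent alignment: the cheeks measure −36…−28 and 27.8…35.7. I lower onto the rollers.

Emit:
{"method": "carry_out", "body": {
  "rows": "0 0 0 3 0 0 0; 0 0 0 3 0 0 0; 0 0 0 1 0 0 0; 0 0 0 0 0 0 0; 0 0 0 0 0 0 0"
}}

```text
clock: 15.5
ee_pos: [447.3, 210.5, 137.5]
eef_rot: [-3.14, -0.438, 1.356]
ft_force: [-0.1, 0.1, -2.3]
opening: 43.0
```

```bash
python3 look.py w16; python3 ct.py w16; python3 pl.py c 0 145 19
```

```text
15.5 [447.3 210.5 137.5] [-3.1397 -0.4384  1.3563] [ 0.009  0.324  1.951  0.582  0.854 -0.162] [-0.1  0.1 -2.3] 43.0
top in tool 14198 [[-23.2, -22.2, -38.2], [11.6, -0.7, -36.7], [30.1, 20.2, -34.8]]
tilt deg x,y [0.67 0.1 ] z0 -36.8
TCP in lane [  0.7 144.5  21.5] todo (array([ 0.5, -0.7,  2.5]), array([-0.03, -0.12, -0.17]))
```

Emit:
{"method": "carry_out", "body": {
  "rows": "0 0 0 1 0 0 0; 0 0 0 1 0 0 0; 0 0 0 0 0 0 0; 0 0 0 0 0 0 0; 0 0 0 0 0 0 0"
}}

```text
clock: 16.05
ee_pos: [447.4, 211.5, 135.5]
eef_rot: [-3.139, -0.438, 1.356]
ft_force: [-0.1, -0.3, -2.1]
opening: 43.3
```

```bash
python3 pl.py c 0 145 19
```

```text
TCP in lane [  0.5 144.5  19.2] todo (array([ 0.5, -0.5,  0.2]), array([-0.06, -0.11, -0.17]))
```

Emit:
{"method": "carry_out", "body": {
  "rows": "0 0 0 0.7 0 0 0; 0 0 0 0.7 0 0 0; 0 0 0 0 0 0 0; 0 0 0 0 0 0 0; 0 0 0 0 0 0 0"
}}

```text
clock: 16.55
ee_pos: [447.5, 211.9, 135.2]
eef_rot: [-3.14, -0.439, 1.357]
ft_force: [-4.5, -4.4, 9.7]
opening: 43.4
```

The carton rests on the rollers (about 11 N). I release.

Emit:
{"method": "carry_out", "body": {
  "rows": "85 0 0 0 0 0 0; 85 0 0 0 0 0 0; 85 0 0 0 0 0 0; 85 0 0 0 0 0 0; 85 0 0 0 0 0 0"
}}

```text
clock: 17.05
ee_pos: [447.4, 212.1, 134.1]
eef_rot: [-3.139, -0.438, 1.356]
ft_force: [-0.7, -0.6, -0.1]
opening: 85.0
```

```bash
python3 look.py w17
```

```text
17.05 [447.4 212.1 134.1] [-3.139  -0.4383  1.3563] [ 0.013  0.331  1.954  0.586  0.846 -0.166] [-0.7 -0.6 -0.1] 85.0
```

View pics/w17.png

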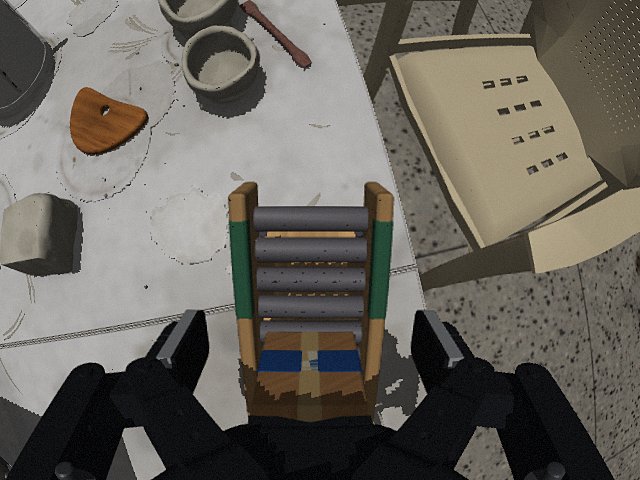

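The carton is running down the lane (its uphill end is at about (310,355)). I back straight out.

Emit:
{"method": "carry_out", "body": {
  "rows": "85 0 0 -15 0 0 0; 85 0 0 -30 0 0 0; 85 0 0 -40 0 0 0; 85 0 0 -40 0 0 0; 85 0 0 0 0 0 0"
}}

```text
clock: 17.6
ee_pos: [438.7, 158.8, 251.7]
eef_rot: [3.134, -0.439, 1.359]
ft_force: [0.2, 0.2, -0.3]
opening: 85.0
```

Emit:
{"method": "carry_out", "body": {
  "rows": "85 30 0 -20 0 0 0; 85 30 0 0 0 0 0; 85 0 0 0 0 0 0; 85 0 0 0 0 0 0; 85 0 0 0 0 0 0"
}}

```text
clock: 18.1
ee_pos: [445.6, 204.5, 289.7]
eef_rot: [-3.137, -0.437, 1.355]
ft_force: [-0.2, -0.2, 0.6]
opening: 85.2
```

```bash
python3 look.py w18; python3 - <<'E'
from h import *
from bench import grab_frame
o,M=deck()
for n in ("side","top"):
    p=grab_frame(n); pickle.dump(p,open(n+"2.pkl","wb"))
    W=cloud(p).reshape(-1,3); L=(W-o)@M
    m=(L[:,2]>44)&(L[:,2]<75)&(abs(L[:,0])<30)&(L[:,1]>0)&(L[:,1]<180); 
    if m.any(): print(n,"carton top",m.sum(),np.percentile(L[m],[2,50,98],axis=0).round(1).tolist())
p=grab_frame("side")
cv2.imwrite("pics/side2.png",cv2.resize(p["frame"][100:280,230:430,::-1],None,fx=3,fy=3,interpolation=cv2.INTER_CUBIC))
E
```

```text
18.1 [445.6 204.5 289.7] [-3.1367 -0.4374  1.3554] [-0.005  0.133  1.722  0.456  1.23   0.067] [-0.2 -0.2  0.6] 85.2
side carton top 411 [[-21.1, 1.4, 49.7], [-0.0, 28.3, 56.3], [21.7, 55.1, 61.6]]
top carton top 116 [[-20.2, 0.8, 46.6], [-4.3, 10.3, 56.6], [21.7, 60.1, 61.7]]
```

View pics/side2.png

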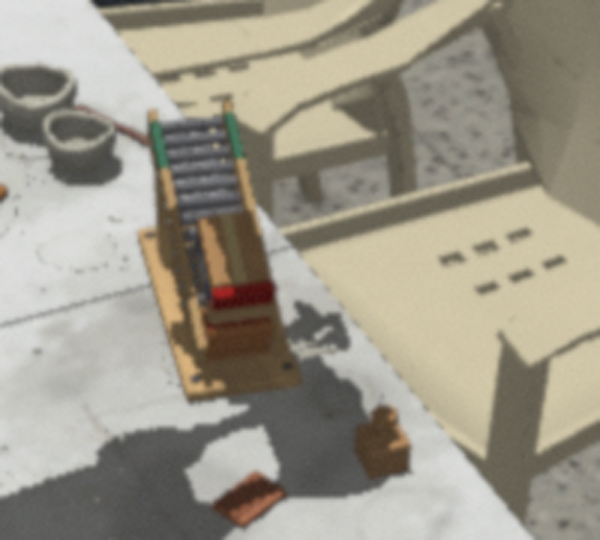

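View pics/w18.png

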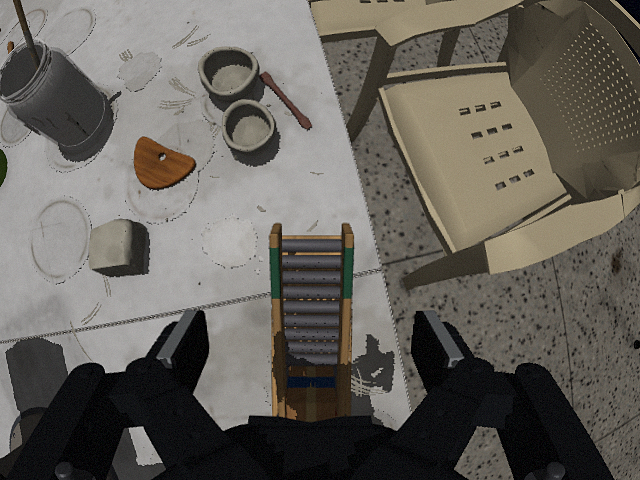

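The carton sits against the board, centre about 28 mm up the lane, top 56 mm above the rollers. I check once more that everything is at rest.

Emit:
{"method": "carry_out", "body": {
  "rows": "85 0 0 0 0 0 0; 85 0 0 0 0 0 0; 85 0 0 0 0 0 0; 85 0 0 0 0 0 0; 85 0 0 0 0 0 0"
}}

```text
clock: 18.8
ee_pos: [446.3, 204.9, 291.0]
eef_rot: [-3.139, -0.438, 1.356]
ft_force: [-0.2, 0.2, 0.0]
opening: 84.7
```

```bash
python3 - <<'E'
from h import *
from bench import grab_frame,env,models
o,M=deck()
p=grab_frame("side"); p0=pickle.load(open("side2.pkl","rb"))
for q in (p0,p):
    W=cloud(q).reshape(-1,3); L=(W-o)@M
    m=(L[:,2]>44)&(L[:,2]<75)&(abs(L[:,0])<30)&(L[:,1]>3)&(L[:,1]<180); t=L[m]
    A=np.c_[t[:,:2],np.ones(len(t))]; c=np.linalg.lstsq(A,t[:,2],rcond=None)[0]
    print(np.percentile(t,[2,50,98],axis=0).round(1).tolist(),"tilt",np.degrees(c[:2]).round(1))
    f=q["frame"].reshape(-1,3).astype(int)
    r=(f[:,0]>80)&(f[:,1]<f[:,0]*.35)&(L[:,2]>0)&(L[:,2]<70)&(abs(L[:,0])<32)&(L[:,1]<12)&(L[:,1]>-30); t=L[r]
    print("board",len(t),np.percentile(t,[2,50,98],axis=0).round(1).tolist())
b=p["frame"].astype(int)[100:230,270:340]-p0["frame"].astype(int)[100:230,270:340]; print("frame diff",abs(b).mean(),np.percentile(abs(b),99.5))
for l in ("stamp","tile","tile_red"):
    for d in models.cut_out(p,l)[:1]:
        Q=cloud(p)[d["mask"]]; print(l,np.nanmedian(Q,0).round())
print(env.state()["clock"]); env.finish_job()
E
```

```text
[[-21.1, 3.7, 49.7], [0.3, 29.8, 56.3], [21.7, 55.2, 61.6]] tilt [1.6 0.5]
board 30 [[-21.6, -16.4, 49.1], [-13.3, -11.6, 53.1], [-4.4, -8.6, 58.0]]
[[-21.2, 4.1, 49.7], [-0.3, 29.2, 56.5], [21.9, 55.5, 61.4]] tilt [1.9 1.2]
board 30 [[-21.7, -15.9, 48.4], [-12.5, -11.9, 52.8], [-4.5, -6.5, 56.3]]
frame diff 1.4453846153846155 10.0
stamp [473. -73.  26.]
tile [ 318. -255.    8.]
tile_red [364. -67.   7.]
19.0
the job is handed in; nothing more can be done
```

The stop board is fully down in the low-end slot and the carton rests against it. I handed the job in at 19.0 s of the 56 s allowed. No verdict is reported, so the results below are from my own camera checks.

- **Board:** I pressed it down until it met the slot floor at about 29 N and then released it. Its top measured 52–53 mm above the rollers (53 expected). It leans about 2 mm downhill at the top, well inside the tolerance.
- **Carton:** I set it on the rollers at the green end, matched to the slope and 145 mm up the lane, with light contact of about 11 N, and let it go. It ran down by itself. Its centre is about 28 mm up the lane, it is centred across the lane, its top is 56 mm above the rollers, and it tilts by less than 2°.
- **At rest:** Two side views taken about 0.7 s apart agreed to within camera noise. The gripper was well clear, with no force reading.
- **Stamp and tiles:** All three are within about 1 mm of where they started.

The last side view put the board's top a few millimetres further downhill (y about −12 mm) than the wrist camera had (−9.3 mm). It rested on only 30 pixels, so I trusted the wrist view. The top camera's early ramp estimate also differed from the wrist camera's by several millimetres along the lane, and I used the wrist camera because its roller spacing matched the given sizes.

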